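Unweight the chilled specimen box and hold its lid half open

TASK

The chilled specimen box is kept shut by a steel ring weight on the post of its lid: lift the ring up off the post and set it down flat (do not drop it) inside the shallow steel tray, keeping the lid shut until then. Then raise the lid by its bow handle and hold it half open, at 45 degrees, so that a colleague can reach the tubes while the cold stays in. The lid falls shut by itself, so finish while still holding it there, steady, and leave everything else on the bench where it is.

Things in the scene. Friction and masses are not known exactly. Their poses are not given: they have to be found in the camera images.
- lid_handle (a point): Centre of the grip bar of the steel bow handle on the lid of the specimen box. The bar is round, 12 mm thick, 110 mm long between its two uprights, level, parallel to the hinge, its axis 42 mm above the lid's upper face (36 mm free under it). The point turns with the lid; with the lid shut its z is up, its y runs along the bar and its x points level away from the handle to the hinge edge. The handle is on the edge nearest the robot (the box is yawed by up to about 17 degrees).
- lid_hinge (a point): Mid-point of the lid's hinge axis, at the far upper edge of the specimen box, 120 mm above the table. Same axes as lid_handle; the axis is this point's y. In these axes the bar of the handle is at x -205 mm, z +54 mm, the post at x -110 mm. The lid's upper face is 12 mm above the hinge. The box is white plastic, 240 mm (x) by 280 mm (y) by 120 mm tall, fixed to the table; the lid is a grey plate of 250 x 284 x 12 mm weighing about 0.5 kg.
- lid_post (a point): Top centre of the upright steel post in the middle of the lid, 14 mm thick, 40 mm tall above the lid's upper face; the ring sits round it on the lid.
- lid (a joint): Opening angle of the lid in rad: 0 shut, grows as the handle edge rises, stop at 1.4; half open (45 degrees) is 0.785. No spring and nearly no friction: the lid falls shut from any angle.
- ring_center (a point): Centre (half-way up) of the plain steel ring weight, 56 mm outside, 24 mm hole, 24 mm tall, about 0.4 kg, lying flat round the post; its z is the ring's axis.
- tray: Shallow open steel instrument tray, fixed, 200 mm (its x) by 150 mm (its y), rim 18 mm high, walls and floor 3 mm; origin at the centre of its underside, on the table. To the left or right of the specimen box.
- tuberack: Bystander: blue rack of blood tubes, fixed, 200 x 75 mm, 108 mm tall with tubes; origin at the centre of its underside. It stands on the other side of the specimen box from the tray. Leave alone.
- bottle: Bystander: white bottle, 64 mm thick, 170 mm tall, standing; origin under its centre. Leave alone.
- jar: Bystander: clear jar, 70 mm thick, 90 mm tall; origin under its centre. Leave alone.
- tape: Bystander: roll of paper tape lying flat on the table, 70 mm outside, 50 mm hole, 19 mm tall; origin under its centre. Not the ring weight. Leave alone.
- stapler: Bystander: stapler, 130 x 35 mm, about 55 mm tall; origin under its centre. Leave alone.
- cup: Bystander: white cup, 74 mm wide, 85 mm tall; origin under its centre. Leave alone.
Not all that is in view belongs to the job. There is more than one size of the tray; the one meant has the size given above.

How it is judged:
By the outcome, as a careful person would: the job done as asked, in the order asked, and still so for the second after the job is handed in, while the arm keeps its last pose, push and grip.
It also fails if it takes over 64 s, if anything falls off the work surface, if the arm or the gripper's body presses on something with over 40 N, if the wrist force passes 120 N, or if a joint passes its speed limit or range.

ROBOT

A 6-joint arm with a two-finger parallel gripper is mounted at the origin on the work surface. World frame = base frame: x ahead of the robot, y to its left, z up, the work surface at z = 0. Lengths are in mm, angles in rad, forces in N, time in s.
With the tool pointing down it reaches from about 275 to 1000 mm from the base axis. Payload 8.4 kg.
Tool frame: the origin (TCP) lies at the very end of the fingers, on their centre line; the grasp point (between the pads) lies 19 mm behind it; z points along the fingers, y is the direction in which the jaws open and shut (so a half turn about z gives the same grasp; the last joint's range is limited). The gripper opens to 85 mm and grips with 20 to 120 N. Pads are 22 mm wide; open, the fingers measure 114 mm over their backs; the gripper's body (76 mm by 85 mm) begins 54 mm behind the grasp point. The pads swing forward as they close: fully open they stand 13 mm farther back than shut.
Start: joints at [-0.002, 0.353, 1.633, -0, 1.155, -0.002], TCP at [625.002, -0, 231.281] pointing down, gripper open.
Joint ranges: [-2.63, 2.63], [-0.92, 2.1], [0.06, 2.66], [-1.3, 4.44], [0, 2.69], [-3.02, 3.02]. Speed limits (rad/s): [2.22, 2.22, 2.79, 3.14, 3.14, 3.14].

INTERFACE

Orientations are given as [roll, pitch, yaw] about the fixed x, y, z axes, in that order (R = Rz(yaw) Ry(pitch) Rx(roll)).
In Python, from rig import sense, grab_frame, get_calibration, sign_off, boxes_of, trace gives the robot as it stands.
- The arm moves only by the tool servo_tool, never from a script. Its argument "rows" is a list of rows, each a list of 3 entries, a list of its own where there are three numbers: the finger opening in mm, from 0 to 85.4, then the shift along the tool's x, y, z in mm, then the turn, a rotation vector about the tool's x, y, z in degrees. A call has 1 to 8 rows; each row shifts and turns the commanded pose from where the row before left it, along the tool's axes as they then stand; what a row does not reach is not made up. A row lasts 1/8 s, in which the tool goes at most 62.5 mm and 10.7 degrees, less where a joint would pass 70% of its speed; a pose out of reach is approached as far as the arm can. A call is refused whole if a number of a shift passes 62.5 or a number of a turn 10.7, either way. A call with a gripper value outside its range is refused whole. The fingers move at their own pace and stop on an object; "force" is the grip in N (left out, the last holds). Time passes only in rows, so rows that do not move let the fingers close. It gives the time, the measured TCP pose, the force and the opening at its end, in the units of the state.
- sense(): the state, without advancing time (a new reading comes with each control period).
- grab_frame(name): name is "scene" or "side" or "wrist"; returns the picture (420x560x3 uint8, blue, green, red); there is no depth.
- get_calibration(name): a dict with "intrinsics" (3x3 intrinsics, pixels), "k1" (the pictures are not rectified: a ray, as slopes to the right and down, at radius r is drawn at 1 + k1 r^2 times it, then the intrinsics apply), "world_to_cam" (4x4, takes a point from world to camera coordinates). Camera axes: x right, y down, z forward; pixel columns grow to the right and rows downward; lengths in mm; the calibration is good to about 2 mm. A picture is of the moment at which its call begins: read the wrist's pose just before it. get_calibration takes no time and is no camera call; for the wrist camera it gives the pose at the moment of the call.
- sign_off(): hands the job in, once; it reports no verdict.
Trained networks look in the newest picture that a camera, given by its name, has taken for a name from the list of things; names that differ only in an ending like _2 or _b are one class to them, and where a whole thing is asked for, a point or a joint stands for the part that bears it (a point fixed in the world has none). Each returns a list of dicts, best first, with "conf" (0 to 1); they miss things now and then, are a little off and sometimes report something else, mostly with a low value. They report only what shows in the picture. A call takes as long as a camera call. They do not tell look-alikes from the thing itself.
- boxes_of(camera, thing): "centre" ([x, y, z] in mm, in the coordinates of the camera as it stood for that picture, good to about 4 mm: the middle of the surface that is visible of it).
- trace(camera, thing): "mask" (420x560 bool, what is visible of it).
The state is a dict: "clock": time; "qpos": joint angles; "qvel": joint speeds; "joint_efforts": joint torques, N m; "eef_pos": TCP position; "tcp_rot": TCP orientation; "contact_force": force on the tool from outside, world axes, zero at the start; "wrist_torque": the same for the moment, N m; "opening": opening from 0.0 (shut) to 1.0 (fully open).
Only numpy, scipy, OpenCV 4.12 (cv2) and the standard library are available. Lean on these libraries where they do the work, as an engineer would, in place of code of your own. Each camera call takes 0.05 s, during which the arm holds its last target. There are 200 camera calls.

## Working session

There is one attempt and no reset: what is moved stays moved. The work goes in short steps, Python scripts to look and compute and a tool call to move; the robot and the scene stay as the last step left them, time stands still between calls to the robot, and variables do not carry over. Pictures are saved under pics/ and viewed, about 8 in all and at most 12, crops included, and the job is handed in when it is done.

Besides the shell and the picture viewer there is one more tool, called after "Call:" by a JSON object that holds its "method" and its "body", one argument or row to a line. servo_tool: Moves the arm, as the interface text tells. Its arguments: {"type":"object","properties":{"rows":{"type":"array","items":{"type":"array"}},"force":{"type":"number"}},"required":["rows"]}

```bash
ls; mkdir -p pics; cat > h.py <<'E'
import numpy as np, cv2
from rig import *
def w(cam,p):
    T=np.array(get_calibration(cam)["world_to_cam"]); return (np.linalg.inv(T)@np.r_[p,1])[:3]
def proj(cam,P,C=None):
    C=C or get_calibration(cam); T=np.array(C["world_to_cam"]);K=np.array(C["intrinsics"])
    p=T@np.r_[P,1]; s=p[:2]/p[2]; s=s*(1+C["k1"]*(s@s)); return (K@np.r_[s,1])[:2]
def onplane(cam,uv,z,C=None):
    C=C or get_calibration(cam); T=np.linalg.inv(np.array(C["world_to_cam"]));K=np.array(C["intrinsics"])
    d=(np.linalg.inv(K)@np.r_[uv,1])[:2]; s=d.copy()
    for _ in range(20): s=d/(1+C["k1"]*(s@s))
    r=T[:3,:3]@np.r_[s,1]; o=T[:3,3]; return o+r*(z-o[2])/r[2]
E
python3 - <<'E'
from h import *
np.set_printoptions(precision=1,suppress=True)
print(sense())
for c in ["scene","side"]:
    cv2.imwrite(f"pics/{c}0.png",grab_frame(c))
    for t in ["lid_handle","lid_hinge","lid_post","lid","ring_center","tray","tuberack","bottle","jar","tape","stapler","cup"]:
        try: print(c,t,[(round(b["conf"],2),w(c,b["centre"])) for b in boxes_of(c,t)])
        except Exception as e: print(c,t,e)
E
```

```text
pics
{'clock': 0.0, 'qpos': array([-0. ,  0.4,  1.6,  0. ,  1.2, -0. ]), 'qvel': array([-0.,  0.,  0.,  0., -0.,  0.]), 'joint_efforts': array([ -0. , -60.5, -34.2,  -0. ,   0. ,   0. ]), 'eef_pos': array([624.5,  -0. , 230.5]), 'tcp_rot': array([-3.1, -0. ,  1.6]), 'contact_force': array([ 0.8, -0.1,  0.6]), 'wrist_torque': array([-0., -0.,  0.]), 'opening': 1.001532206796772}
scene lid_handle [(0.82, array([672.9, -38.3, 129.4]))]
scene lid_hinge [(0.9, array([674.4, -35.4, 130.3])), (0.54, array([462.6, 330.2,  -0.2]))]
scene lid_post [(0.94, array([676.1, -34.8, 132.2]))]
scene lid [(0.75, array([673.6, -38.5, 130.9]))]
scene ring_center [(0.63, array([680.3, -37.8, 153.8]))]
scene tray [(0.61, array([676.5, -38.6, 132.1])), (0.59, array([218.3, 342.5,   3.5])), (0.57, array([466.1, 334.1,   0.5])), (0.36, array([ 518.3, -339.3,   66.6]))]
scene tuberack []
scene bottle [(0.75, array([ 706.8, -306.7,   99.3])), (0.61, array([462. , 331.1,   1.8]))]
scene jar [(0.86, array([698. , 329.6,  61.4]))]
scene tape [(0.57, array([ 389.6, -172.7,   18.2]))]
scene stapler [(0.7, array([380.5,  -8.2,  38.8]))]
scene cup [(0.57, array([379.5, 125.2,  46.4]))]
side lid_handle [(0.84, array([644.4, -53.9, 132.4]))]
side lid_hinge [(0.82, array([640. , -52.7, 134.4]))]
side lid_post [(0.96, array([641.4, -55.9, 133.8]))]
side lid [(0.93, array([640.5, -49.8, 135.1]))]
side ring_center [(0.78, array([658.2, -40. , 156.9]))]
side tray [(0.95, array([467.5, 336.8,   5.3])), (0.56, array([204.7, 326.2,   4.9]))]
side tuberack [(0.8, array([ 481. , -339.9,   67.1]))]
side bottle [(0.68, array([ 667.1, -316.8,   97.4]))]
side jar [(0.73, array([672.9, 327. ,  64.5]))]
side tape [(0.58, array([ 372.7, -171.7,   16.1]))]
side stapler [(0.92, array([378.4, -19.2,  34.6]))]
side cup [(0.66, array([371.7, 150.8,  58.7]))]
```

View pics/scene0.png

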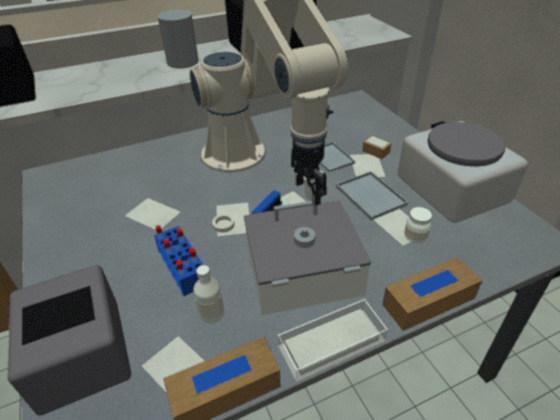

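View pics/side0.png

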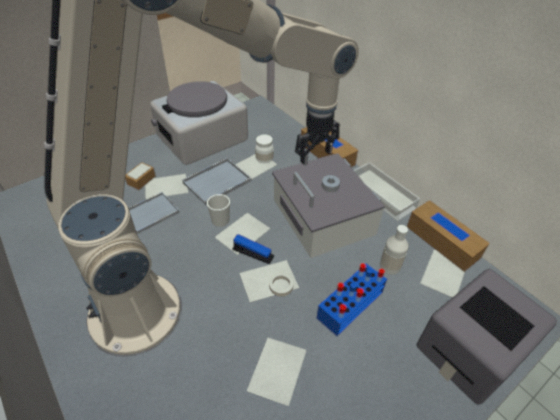

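```bash
python3 - <<'E'
from h import *
np.set_printoptions(precision=1,suppress=True)
g=grab_frame("wrist"); cv2.imwrite("pics/w0.png",g)
print(np.linalg.inv(np.array(get_calibration("wrist")["world_to_cam"])))
C=get_calibration("scene");print("scene",np.linalg.inv(np.array(C["world_to_cam"]))[:3,3])
C=get_calibration("side");print("side",np.linalg.inv(np.array(C["world_to_cam"]))[:3,3])
for t in ["lid_handle","ring_center","lid_post"]:
    print(t,[(round(b["conf"],2),w("wrist",b["centre"])) for b in boxes_of("wrist",t)])
# tray masks -> min area rect at floor / rim
for c in ["scene","side"]:
    grab_frame(c)
    for b in trace(c,"tray"):
        ys,xs=np.nonzero(b["mask"]); 
        P=np.array([onplane(c,(x,y),18)[:2] for x,y in zip(xs,ys)],np.float32)
        print(c,round(b["conf"],2),len(xs),xs.mean(),ys.mean(),cv2.minAreaRect(P))
    for b in trace(c,"ring_center"):
        ys,xs=np.nonzero(b["mask"]); 
        P=np.array([onplane(c,(x,y),156)[:2] for x,y in zip(xs,ys)],np.float32)
        print(c,"ring",round(b["conf"],2),len(xs),xs.mean(),ys.mean(),cv2.minAreaRect(P))
    for b in trace(c,"lid"):
        ys,xs=np.nonzero(b["mask"]); 
        P=np.array([onplane(c,(x,y),132)[:2] for x,y in zip(xs,ys)],np.float32)
        print(c,"lid",round(b["conf"],2),len(xs),xs.mean(),ys.mean(),cv2.minAreaRect(P),)
E
```

```text
[[  1.   -0.   -0.  623.2]
 [ -0.   -0.9  -0.3  80.7]
 [ -0.    0.3  -0.9 374.3]
 [  0.    0.    0.    1. ]]
scene [1388.4 -405.4  935.2]
side [ -52.5 -702.5  999.7]
lid_handle [(0.58, array([641.5,  22.3, 129.2]))]
ring_center [(0.7, array([664.5, -21.6, 154. ]))]
lid_post [(0.59, array([644.4,  20.8, 131.5]))]
scene 0.93 1920 371.3619791666667 195.32864583333333 ((469.1195983886719, 320.93853759765625), (214.60302734375, 165.09432983398438), 4.004939079284668)
scene 0.9 615 334.92520325203253 158.1560975609756 ((212.34979248046875, 314.7578430175781), (175.9510040283203, 121.38631439208984), 0.773727297782898)
scene ring 0.68 289 304.1384083044983 238.5051903114187 ((682.2534790039062, -38.491825103759766), (51.501548767089844, 65.44310760498047), 63.92959976196289)Traceback (most recent call last):
  File "<stdin>", line 22, in <module>
  File "h.py", line 9, in onplane
    C=C or get_calibration(cam); T=np.linalg.inv(np.array(C["world_to_cam"]));K=np.array(C["intrinsics"])
           ~~~~~~~~~~~~~~~^^^^^
ValueError: time passes only in moves, steps and waits
```

Two candidate trays left of the box at scene pixels (371,195) and (335,158), plus a white-lined one behind the box at (333,338). The measured sizes pick (371,195), about 200x150 mm beside the box. The one at (335,158) is clearly smaller, and the other is behind the box, not to its left or right. The side view agrees, with the ring at (331,182) and the handle at (303,185). Next I measure more carefully and confirm with a crop.

```bash
cat >> h.py <<'E'
def projN(P,C):
    T=np.array(C["world_to_cam"]);K=np.array(C["intrinsics"]); P=np.atleast_2d(P)
    p=P@T[:3,:3].T+T[:3,3]; s=p[:,:2]/p[:,2:]; s=s*(1+C["k1"]*(s**2).sum(1,keepdims=True)); return s@K[:2,:2].T+K[:2,2]
E
python3 - <<'E'
from h import *
from scipy.optimize import minimize
np.set_printoptions(precision=1,suppress=True)
rows=[]
for c in ["scene","side","wrist"]:
    C=get_calibration(c); g=grab_frame(c)
    big=cv2.resize(g,None,fx=3,fy=3,interpolation=cv2.INTER_CUBIC)
    for t,z in [("tray",18),("lid",132),("ring_center",156)]:
        if t=="tray" and c=="wrist": continue
        for b in trace(c,t):
            m=b["mask"]; ys,xs=np.nonzero(m)
            P=np.array([onplane(c,(x,y),z,C)[:2] for x,y in zip(xs,ys)],np.float32)
            r=cv2.minAreaRect(P)
            print(c,t,round(b["conf"],2),len(xs),(int(xs.mean()),int(ys.mean())),np.r_[r[0],r[1],r[2]])
            np.save(f"pics/{c}_{t}_{int(xs.mean())}.npy",m)
    if c=="scene": rows.append(cv2.resize(g[140:360,225:425],(600,660)))
    if c=="side": a=cv2.resize(g[130:230,110:260],(450,300));b2=cv2.resize(g[140:260,260:400],(350,300))
cv2.imwrite("pics/c1.png",np.vstack([np.hstack([a,b2]),cv2.resize(rows[0][:330],(800,300))]))
cv2.imwrite("pics/w1.png",g)
E
```

```text
scene tray 0.79 1964 (371, 195) [468.3 323.1 215.  166.1   4.4]
scene tray 0.79 636 (335, 158) [211.4 315.4 174.9 125.5   2.4]
scene lid 0.6 7199 (302, 241) [652.9 -28.6 282.6 273.   77.4]
scene ring_center 0.7 322 (304, 238) [684.4 -38.   54.2  68.9  63.9]
scene ring_center 0.35 1918 (371, 195) [607.2 214.5 183.4 141.8   2.6]
side tray 0.88 1195 (151, 211) [200.3 317.4 153.6 133.6   2.1]
side tray 0.71 1658 (216, 179) [459.7 323.7 207.7 167.9   3.1]
side tray 0.44 938 (394, 251) [ 740.9 -274.6  212.6   70.7   27.5]
side lid 0.96 4922 (326, 191) [655.7 -30.3 293.9 258.   77.4]
side ring_center 0.49 184 (330, 183) [661.  -39.   72.3  49.3  47.3]
wrist lid 0.9 75958 (313, 196) [653.4 -27.2 283.2 249.   77.3]
wrist ring_center 0.82 3394 (331, 250) [666.5 -26.3  55.   62.9   6.3]
```

View pics/c1.png

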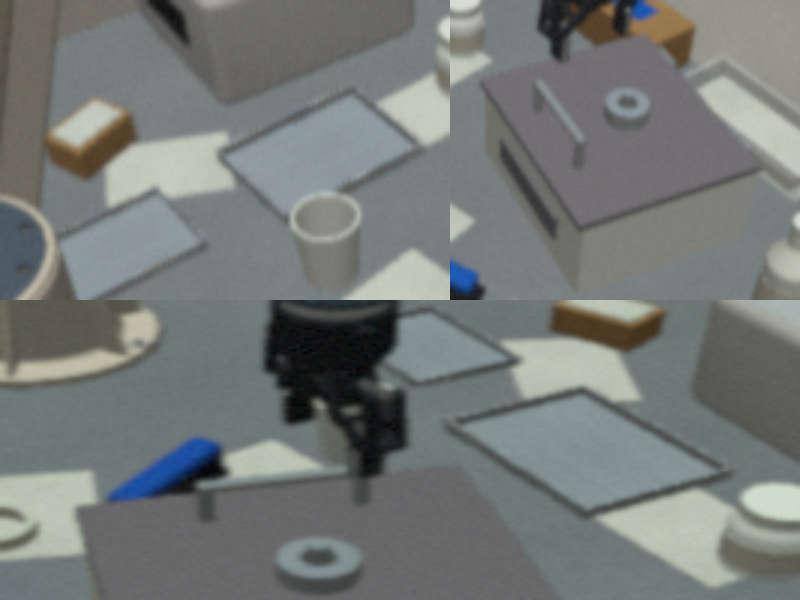

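View pics/w1.png

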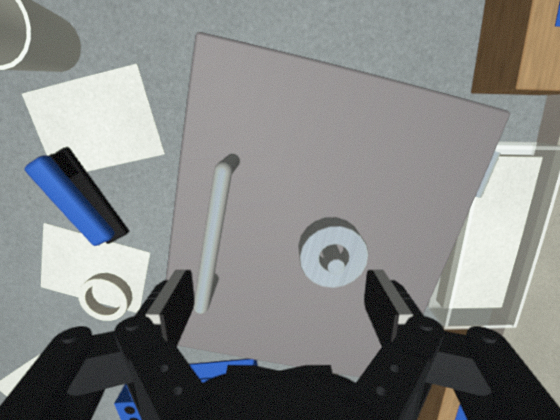

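The crop confirms the tray: steel, beside the jar at scene (371,195), and the larger of the two. The wrist view shows the ring top centred near (334,253), the bar from about (225,165) to (202,308), and the lid hinge edge on the right.

```bash
python3 - <<'E'
from h import *
from scipy.optimize import minimize
np.set_printoptions(precision=1,suppress=True)
C=get_calibration("wrist")
for n,uv,z in [("ring",(334,253),156),("post",(337,267),172),("barA",(225,165),176),("barB",(202,308),176),("c1",(197,33),132),("c2",(508,110),132)]: print(n,onplane("wrist",uv,z,C))
# fit lid model + ring silhouettes in all cams
import glob
from scipy.optimize import least_squares
def hullmask(P,C):
    m=np.zeros((420,560),np.uint8); cv2.fillConvexPoly(m,cv2.convexHull(projN(P,C).astype(np.float32)).astype(np.int32),1); return m>0
a=np.linspace(0,2*np.pi,60)
ringP=np.vstack([np.c_[28*np.cos(a),28*np.sin(a),0*a+z] for z in (132,156)])
for c in ["scene","side","wrist"]:
    C=get_calibration(c)
    m=np.load([f for f in glob.glob(f"pics/{c}_ring_center_*.npy") if "371" not in f][0])
    u=np.argwhere(m)[:,::-1].mean(0)
    def f(p):
        h=hullmask(ringP+[p[0],p[1],0],C); return 1-(h&m).sum()/(h|m).sum()
    r=min((minimize(f,[665+dx,-32+dy],method="Nelder-Mead",options=dict(initial_simplex=[[665+dx,-32+dy],[672+dx,-32+dy],[665+dx,-25+dy]])) for dx in(-5,5) for dy in (-5,5)),key=lambda r:r.fun)
    print(c,"ring",r.x,r.fun)
E
```

```text
ring [667.5 -26.7 156. ]
post [667.2 -30.6 172. ]
barA [587.5  47.6 176. ]
barB [562.8 -64.6 176. ]
c1 [564.4 135.9 132. ]
c2 [802.8  84.2 132. ]
scene ring [672.4 -30.7] 0.24590163934426235
side ring [673.2 -29.8] 0.37414965986394555
wrist ring [668.  -31.5] 0.17017114914425424
```

Call:
{"method": "servo_tool", "body": {
  "rows": [
    [85, [-15, 21.5, 0], [0, 0, 0]],
    [85, [-15, 21.5, 0], [0, 0, 0]],
    [85, [0, 0, 15], [0, 0, 6.2]],
    [85, [0, 0, 15], [0, 0, 6.2]],
    [85, [0, 0, 0], [0, 0, 0]]
  ],
  "force": 30
}}

```text
clock: 2.88
eef_pos: [667.2, -30.0, 200.0]
tcp_rot: [-3.139, 0.0, 1.355]
contact_force: [-0.4, -0.2, 0.2]
opening: 0.998
```

```bash
cat > look.py <<'E'
from h import *
import sys
np.set_printoptions(precision=2,suppress=True)
s=sense(); print(s["clock"],s["eef_pos"],s["tcp_rot"],s["contact_force"],s["wrist_torque"],s["opening"])
C=get_calibration("wrist"); g=grab_frame("wrist"); cv2.imwrite(f"pics/{sys.argv[1]}.png",g)
a=np.linspace(0,2*np.pi,60)
for b in trace("wrist","ring_center")[:1]:
    m=b["mask"]; np.save(f"pics/{sys.argv[1]}.npy",m)
    P=np.array([onplane("wrist",(x,y),156,C)[:2] for y,x in np.argwhere(m)[::3]],np.float32)
    print(b["conf"],cv2.minAreaRect(P),P.max(0),P.min(0))
E
python3 look.py w2
```

```text
2.875 [667.19 -30.02 200.02] [-3.14  0.    1.35] [-0.4  -0.21  0.18] [-0.01  0.01 -0.02] 0.9978846989027124
0.84 ((668.3134765625, -28.31149673461914), (60.26248550415039, 53.7728157043457), 71.28345489501953) [694.72   2.03] [639.85 -58.87]
```

View pics/w2.png

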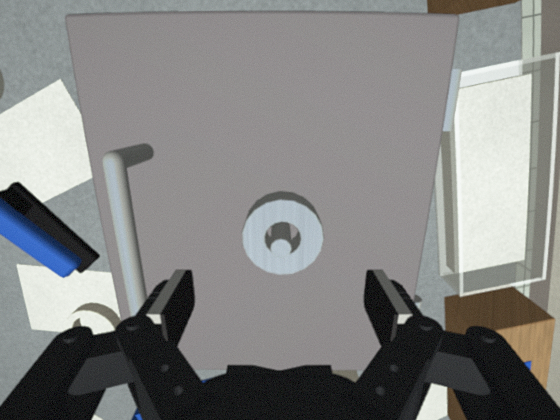

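The ring is centred between the fingers at (282,238), with the post in its hole at (282,247). Now I go down around it.

Call:
{"method": "servo_tool", "body": {
  "rows": [
    [85, [-1, 0, 25], [0, 0, 0]],
    [85, [0, 0, 25], [0, 0, 0]],
    [85, [0, 0, 10], [0, 0, 0]],
    [85, [0, 0, 6], [0, 0, 0]],
    [85, [0, 0, 0], [0, 0, 0]],
    [50, [0, 0, 0], [0, 0, 0]],
    [50, [0, 0, 0], [0, 0, 0]],
    [50, [0, 0, 0], [0, 0, 0]]
  ],
  "force": 40
}}

```text
clock: 3.98
eef_pos: [668.6, -31.1, 136.5]
tcp_rot: [3.14, -0.0, 1.354]
contact_force: [-0.2, -0.1, 4.9]
opening: 0.627
```

```bash
python3 look.py w3
```

```text
3.975 [668.65 -31.06 136.47] [ 3.14 -0.    1.35] [-0.18 -0.14  4.92] [0.   0.13 0.04] 0.6268036114873342
0.61 ((667.891845703125, -26.724899291992188), (62.11992263793945, 53.318809509277344), 78.11070251464844) [694.46   4.41] [639.77 -57.84]
```

Call:
{"method": "servo_tool", "body": {
  "rows": [
    [50, [0, 0, 0], [0, 0, 0]],
    [50, [0, 0, 0], [0, 0, 0]],
    [50, [0, 0, -3], [0, 0, 0]],
    [50, [0, 0, -4], [0, 0, 0]],
    [50, [0, 0, -4], [0, 0, 0]],
    [50, [0, 0, 0], [0, 0, 0]]
  ]
}}

```text
clock: 4.82
eef_pos: [667.9, -31.0, 146.6]
tcp_rot: [3.141, -0.0, 1.354]
contact_force: [-1.2, -0.4, -4.4]
opening: 0.628
```

```bash
python3 look.py w4
```

```text
4.825 [667.91 -30.98 146.56] [ 3.14 -0.    1.35] [-1.2  -0.37 -4.42] [-0.01  0.05 -0.03] 0.6280070131948697
```

View pics/w4.png

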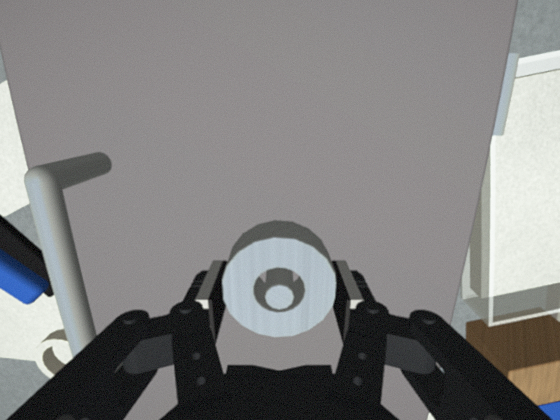

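The ring is held level and rising, with the post centred in the hole (279,293), the lid still shut and a 4.4 N load. I keep going straight up, then across.

Call:
{"method": "servo_tool", "body": {
  "rows": [
    [50, [0, 0, -6], [0, 0, 0]],
    [50, [0, 0, -8], [0, 0, 0]],
    [50, [0, 0, -10], [0, 0, 0]],
    [50, [0, 0, -16], [0, 0, 0]],
    [50, [0, 0, -20], [0, 0, 0]],
    [50, [0, 0, -20], [0, 0, 0]],
    [50, [0, 0, -20], [0, 0, 0]],
    [50, [0, 0, -5], [0, 0, 0]]
  ]
}}

```text
clock: 5.92
eef_pos: [668.7, -31.0, 253.6]
tcp_rot: [3.138, -0.001, 1.354]
contact_force: [0.2, -0.2, -4.5]
opening: 0.626
```

Call:
{"method": "servo_tool", "body": {
  "rows": [
    [50, [14, -12, 0], [0, 0, 0]],
    [50, [26, -24, 0], [0, 0, 0]],
    [50, [32, -29, 0], [0, 0, 0]],
    [50, [32, -29, 0], [0, 0, 0]],
    [50, [32, -29, 0], [0, 0, 0]],
    [50, [32, -29, 0], [0, 0, 0]],
    [50, [32, -29, 0], [0, 0, 0]],
    [50, [32, -29, 0], [0, 0, 0]]
  ]
}}

```text
clock: 6.92
eef_pos: [510.3, 242.2, 250.4]
tcp_rot: [-3.14, 0.001, 1.355]
contact_force: [0.2, 0.8, -5.1]
opening: 0.627
```

Call:
{"method": "servo_tool", "body": {
  "rows": [
    [50, [32, -29, 0], [0, 0, 0]],
    [50, [26, -22, 0], [0, 0, 0]],
    [50, [13, -11, 0], [0, 0, 0]],
    [50, [0, 0, 0], [0, 0, 0]],
    [50, [0, 0, 0], [0, 0, 0]]
  ]
}}

```text
clock: 7.55
eef_pos: [467.2, 322.7, 251.0]
tcp_rot: [-3.141, 0.001, 1.354]
contact_force: [0.2, -0.4, -4.1]
opening: 0.63
```

```bash
python3 look.py w5; python3 - <<'E'
from h import *
np.set_printoptions(precision=1,suppress=True)
C=get_calibration("wrist"); g=grab_frame("wrist")
for b in trace("wrist","tray"):
    m=b["mask"]; P=np.array([onplane("wrist",(x,y),10,C)[:2] for y,x in np.argwhere(m)[::5]],np.float32)
    print(b["conf"],m.sum(),cv2.minAreaRect(P),P.min(0),P.max(0))
E
```

```text
7.55 [467.22 322.66 250.98] [-3.14  0.    1.35] [ 0.21 -0.45 -4.09] [-0.01  0.04  0.01] 0.6298690079021423
0.6 ((450.79400634765625, 257.9503173828125), (119.64488983154297, 103.15032196044922), 77.524658203125) [502.15 317.74] [397.62 198.07]
0.81 9230 ((195.32171630859375, 323.5830078125), (164.67160034179688, 119.27629852294922), 3.2922914028167725) [111.9 261.6] [278.8 386.5]
0.72 17840 ((457.05389404296875, 329.02044677734375), (204.27659606933594, 153.87161254882812), 3.2690298557281494) [351.4 247.5] [562.7 410.5]
```

View pics/w5.png

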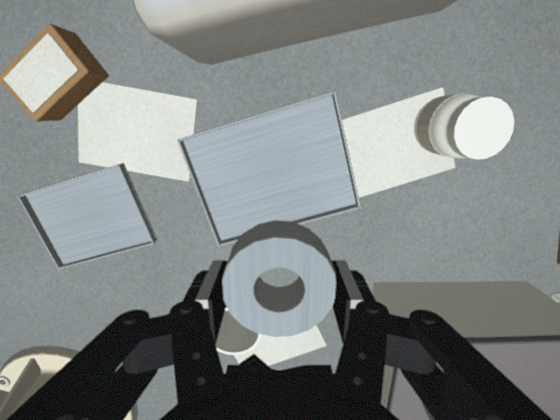

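The ring is held level at (279,280). The tray spans (180–358, 93–243) and measures 204x154 mm, centred at (457,329). The look-alike on its left measures 165x119, so the right one is chosen. I go down.

Call:
{"method": "servo_tool", "body": {
  "rows": [
    [50, [3.7, -11, 20], [0, 0, 0]],
    [50, [0, 0, 40], [0, 0, 0]],
    [50, [0, 0, 45], [0, 0, 0]],
    [50, [0, 0, 45], [0, 0, 0]],
    [50, [0, 0, 40], [0, 0, 0]],
    [50, [0, 0, 25], [0, 0, 0]],
    [50, [0, 0, 12], [0, 0, 0]],
    [50, [0, 0, 0], [0, 0, 0]]
  ]
}}

```text
clock: 8.75
eef_pos: [457.4, 329.0, 24.0]
tcp_rot: [-3.141, 0.001, 1.354]
contact_force: [0.5, -0.2, -3.7]
opening: 0.627
```

Call:
{"method": "servo_tool", "body": {
  "rows": [
    [50, [0, 0, 4], [0, 0, 0]],
    [50, [0, 0, 4], [0, 0, 0]],
    [50, [0, 0, 2], [0, 0, 0]],
    [50, [0, 0, 2], [0, 0, 0]],
    [50, [0, 0, 0], [0, 0, 0]]
  ]
}}

```text
clock: 9.38
eef_pos: [457.2, 329.3, 12.2]
tcp_rot: [-3.141, 0.0, 1.354]
contact_force: [-0.0, 0.1, -4.9]
opening: 0.626
```

Call:
{"method": "servo_tool", "body": {
  "rows": [
    [50, [0, 0, 1.5], [0, 0, 0]],
    [50, [0, 0, 1.5], [0, 0, 0]],
    [50, [0, 0, 0], [0, 0, 0]]
  ]
}}

```text
clock: 9.75
eef_pos: [457.2, 329.3, 9.1]
tcp_rot: [-3.141, 0.0, 1.354]
contact_force: [0.2, 0.2, -3.9]
opening: 0.629
```

Call:
{"method": "servo_tool", "body": {
  "rows": [
    [50, [0, 0, 1], [0, 0, 0]],
    [50, [0, 0, 0], [0, 0, 0]]
  ]
}}

```text
clock: 10.0
eef_pos: [457.2, 329.3, 8.2]
tcp_rot: [-3.142, 0.0, 1.354]
contact_force: [-0.5, 0.9, -4.5]
opening: 0.626
```

Call:
{"method": "servo_tool", "body": {
  "rows": [
    [50, [0, 0, 1], [0, 0, 0]],
    [50, [0, 0, 0], [0, 0, 0]]
  ]
}}

```text
clock: 10.25
eef_pos: [457.3, 329.4, 7.5]
tcp_rot: [3.141, -0.0, 1.354]
contact_force: [-0.7, -0.4, 0.5]
opening: 0.627
```

Call:
{"method": "servo_tool", "body": {
  "rows": [
    [50, [0, 0, 1], [0, 0, 0]],
    [50, [0, 0, 0], [0, 0, 0]]
  ]
}}

```text
clock: 10.5
eef_pos: [457.3, 329.4, 7.5]
tcp_rot: [3.141, -0.0, 1.354]
contact_force: [-4.7, -3.1, 13.3]
opening: 0.627
```

Call:
{"method": "servo_tool", "body": {
  "rows": [
    [50, [0, 0, 0.7], [0, 0, 0]],
    [50, [0, 0, 0], [0, 0, 0]]
  ]
}}

```text
clock: 10.75
eef_pos: [457.3, 329.4, 7.4]
tcp_rot: [3.141, -0.0, 1.354]
contact_force: [-7.4, -3.9, 23.4]
opening: 0.623
```

Touchdown came at TCP z 7.5, as predicted. I ease off, open slowly, then lift away.

Call:
{"method": "servo_tool", "body": {
  "rows": [
    [50, [0, 0, -1.5], [0, 0, 0]],
    [60, [0, 0, 0], [0, 0, 0]],
    [70, [0, 0, 0], [0, 0, 0]],
    [85, [0, 0, 0], [0, 0, 0]],
    [85, [0, 0, 0], [0, 0, 0]],
    [85, [0, 0, -8], [0, 0, 0]],
    [85, [0, 0, -15], [0, 0, 0]],
    [85, [0, 0, -20], [0, 0, 0]]
  ]
}}

```text
clock: 11.75
eef_pos: [457.2, 329.3, 51.2]
tcp_rot: [-3.142, 0.0, 1.354]
contact_force: [0.3, -0.5, -0.4]
opening: 0.988
```

Call:
{"method": "servo_tool", "body": {
  "rows": [
    [85, [0, 0, -35], [0, 0, 0]],
    [85, [0, 0, -40], [0, 0, 0]],
    [85, [0, 0, -40], [0, 0, 0]],
    [85, [0, 0, -40], [0, 0, 0]],
    [85, [0, 0, -40], [0, 0, 0]],
    [85, [-20, 18, -5], [0, 0, 0]],
    [85, [-35, 32, 0], [0, 0, 0]],
    [85, [-35, 32, 0], [0, 0, 0]]
  ]
}}

```text
clock: 12.75
eef_pos: [518.4, 222.9, 251.7]
tcp_rot: [3.14, -0.001, 1.355]
contact_force: [0.7, 0.3, 0.1]
opening: 0.992
```

```bash
python3 - <<'E'
from h import *
np.set_printoptions(precision=1,suppress=True)
s=sense();print(s["clock"],s["eef_pos"],s["opening"])
g=grab_frame("side"); cv2.imwrite("pics/s2.png",cv2.resize(g[120:300,100:400],(800,480)))
print([(b["conf"],w("side",b["centre"])) for b in boxes_of("side","ring_center")])
g=grab_frame("scene")
print([(b["conf"],w("scene",b["centre"])) for b in boxes_of("scene","ring_center")])
E
```

```text
12.75 [518.4 222.9 251.7] 0.9917599625590973
[(0.6, array([451.1, 321.3,  26.9]))]
[(0.79, array([462.6, 325.3,  23.7]))]
```

View pics/s2.png

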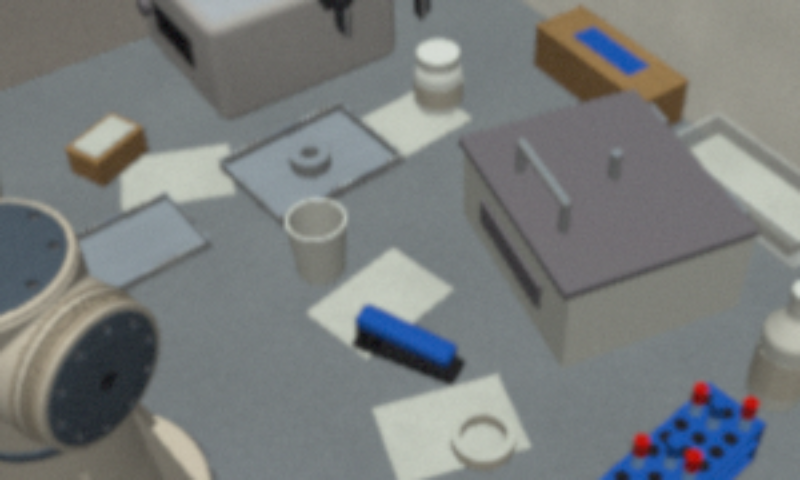

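The ring lies flat in the tray at (310,155) in the crop. The lid is shut, with only the post left on it. Now to the handle.

Call:
{"method": "servo_tool", "body": {
  "rows": [
    [85, [-35, 17, 0], [0, 0, 0]],
    [85, [-36, 18, 0], [0, 0, 0]],
    [85, [-36, 18, 0], [0, 0, 0]],
    [85, [-36, 18, 0], [0, 0, 0]],
    [85, [-36, 18, 0], [0, 0, 0]],
    [85, [-24, 10, 0], [0, 0, 0]],
    [85, [-11, 6, 0], [0, 0, 0]],
    [85, [0, 0, 0], [0, 0, 0]]
  ]
}}

```text
clock: 13.95
eef_pos: [574.7, -7.2, 250.3]
tcp_rot: [3.142, -0.0, 1.354]
contact_force: [-0.3, -0.2, 0.1]
opening: 0.994
```

```bash
python3 - <<'E'
from h import *
np.set_printoptions(precision=1,suppress=True)
s=sense();print(s["clock"],s["eef_pos"],s["opening"])
C=get_calibration("wrist"); g=grab_frame("wrist"); cv2.imwrite("pics/w6.png",g)
print([(b["conf"],w("wrist",b["centre"])) for b in boxes_of("wrist","lid_handle")])
R=np.linalg.inv(np.array(C["world_to_cam"]));print(R)
# predicted bar ends
for d in (-55,55): print(proj("wrist",np.array([575.2,-8.5,176])+d*np.array([.215,.977,0]),C))
E
```

```text
13.95 [574.7  -7.2 250.3] 0.9937800247116451
[(0.98, array([651.1,  14.2, 129. ]))]
[[  1.   -0.2  -0.1 590.4]
 [ -0.2  -0.9  -0.3  71.6]
 [ -0.    0.3  -0.9 393.4]
 [  0.    0.    0.    1. ]]
[281.9 285.3]
[282.3 151.3]
```

View pics/w6.png

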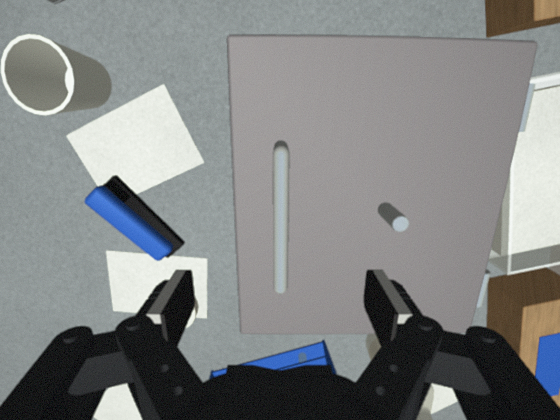

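The bar runs from (281,147) to (281,289), centred and parallel to the fingers, as predicted. I go down and grip it.

Call:
{"method": "servo_tool", "body": {
  "rows": [
    [85, [0, 0, 25], [0, 0, 0]],
    [85, [0, 0, 30], [0, 0, 0]],
    [85, [0, 0, 25], [0, 0, 0]],
    [85, [0, 0, 15], [0, 0, 0]],
    [60, [0, 0, 0], [0, 0, 0]],
    [30, [0, 0, 0], [0, 0, 0]],
    [0, [0, 0, 0], [0, 0, 0]],
    [0, [0, 0, 0], [0, 0, 0]]
  ],
  "force": 40
}}

```text
clock: 15.05
eef_pos: [575.4, -7.8, 155.8]
tcp_rot: [3.14, -0.0, 1.354]
contact_force: [21.1, -5.4, -1.3]
opening: 0.138
```

Call:
{"method": "servo_tool", "body": {
  "rows": [
    [0, [0, 0, 0], [0, 0, 0]],
    [0, [0, 0, 0], [0, 0, 0]],
    [0, [0, 0, 0], [0, 0, 0]]
  ]
}}

```text
clock: 15.42
eef_pos: [575.8, -7.9, 155.9]
tcp_rot: [3.139, -0.0, 1.354]
contact_force: [5.8, -2.4, 5.9]
opening: 0.119
```

```bash
python3 - <<'E'
import numpy as np
t=np.radians([0,1,3,5.5,8,11,14,17,20,23,26,29,32,35,38,40.5,42.5,44,45])
x=-205*np.cos(t)+54*np.sin(t); z=205*np.sin(t)+54*np.cos(t)
print(np.c_[np.degrees(t)[1:],np.diff(x),-np.diff(z)].round(1).tolist(), x[-1]-x[0],z[-1]-z[0])
E
```

```text
[[1.0, 1.0, -3.6], [3.0, 2.1, -7.1], [5.5, 3.0, -8.7], [8.0, 3.4, -8.6], [11.0, 4.6, -10.1], [14.0, 5.1, -9.9], [17.0, 5.6, -9.6], [20.0, 6.1, -9.3], [23.0, 6.6, -8.9], [26.0, 7.0, -8.6], [29.0, 7.5, -8.2], [32.0, 7.9, -7.8], [35.0, 8.3, -7.4], [38.0, 8.7, -6.9], [40.5, 7.5, -5.4], [42.5, 6.2, -4.1], [44.0, 4.7, -2.9], [45.0, 3.2, -1.9]] 98.22687604083131 129.14065632731578
```

Call:
{"method": "servo_tool", "body": {
  "rows": [
    [0, [0, 1, -3.6], [0, 0, 0]],
    [0, [0, 2.1, -7.1], [0, 0, 0]],
    [0, [0, 3, -8.7], [0, 0, 0]],
    [0, [0, 3.4, -8.6], [0, 0, 0]],
    [0, [0, 0, 0], [0, 0, 0]]
  ],
  "force": 45
}}

```text
clock: 16.05
eef_pos: [584.2, -9.8, 182.6]
tcp_rot: [3.141, -0.0, 1.354]
contact_force: [7.8, -0.6, -8.0]
opening: 0.121
```

```bash
python3 - <<'E'
from h import *
s=sense();print(s["clock"],s["eef_pos"],s["opening"],s["contact_force"],s["wrist_torque"],s["qpos"])
g=grab_frame("side")
print([(b["conf"],w("side",b["centre"]).round(1)) for b in boxes_of("side","lid")])
E
```

```text
16.05 [584.17992093  -9.81530378 182.56315481] 0.12050224232906026 [ 7.78247526 -0.60568596 -7.95422117] [-0.1098421  -0.97180128 -0.01067311] [-1.94097063e-02  3.41265966e-01  1.76892659e+00  8.36484488e-05
  1.03123557e+00  1.97134532e-01]
[(0.81, array([642.9, -61.1, 151.1]))]
```

The lid is coming up with the bar, and the forces are small. I continue along the arc.

Call:
{"method": "servo_tool", "body": {
  "rows": [
    [0, [0, 4.6, -10.1], [0, 0, 0]],
    [0, [0, 5.1, -9.9], [0, 0, 0]],
    [0, [0, 5.6, -9.6], [0, 0, 0]],
    [0, [0, 6.1, -9.3], [0, 0, 0]],
    [0, [0, 6.6, -8.9], [0, 0, 0]],
    [0, [0, 7, -8.6], [0, 0, 0]],
    [0, [0, 7.5, -8.2], [0, 0, 0]],
    [0, [0, 0, 0], [0, 0, 0]]
  ]
}}

```text
clock: 17.15
eef_pos: [624.3, -18.8, 248.8]
tcp_rot: [-3.139, 0.0, 1.354]
contact_force: [-8.4, 1.8, 1.8]
opening: 0.118
```

Call:
{"method": "servo_tool", "body": {
  "rows": [
    [0, [0, 7.9, -7.8], [0, 0, 0]],
    [0, [0, 8.3, -7.4], [0, 0, 0]],
    [0, [0, 8.7, -6.9], [0, 0, 0]],
    [0, [0, 7.5, -5.4], [0, 0, 0]],
    [0, [0, 6.2, -4.1], [0, 0, 0]],
    [0, [0, 4.7, -2.9], [0, 0, 0]],
    [0, [0, 3.2, -1.9], [0, 0, 0]],
    [0, [0, 0, 0], [0, 0, 0]]
  ]
}}

```text
clock: 18.15
eef_pos: [669.1, -28.7, 287.4]
tcp_rot: [-3.139, 0.0, 1.354]
contact_force: [-15.8, 2.6, 18.2]
opening: 0.122
```

```bash
python3 - <<'E'
from h import *
np.set_printoptions(precision=2,suppress=True)
from scipy.optimize import minimize_scalar
s=sense();print(s["clock"],s["eef_pos"],s["tcp_rot"],s["opening"],s["contact_force"],s["wrist_torque"])
y=np.radians(-12.3); ex=np.array([np.cos(y),np.sin(y),0]); ey=np.array([-np.sin(y),np.cos(y),0])
H=np.array([575.5,-8.2,120])+205*ex
print("hinge",H)
d=s["eef_pos"]+[0,0,19]-H; X=d@ex; Z=d[2]; print("angle from bar",np.degrees(np.arctan2(Z,-X)-np.arctan2(54,205)),"radius",np.hypot(X,Z),"want 212; lateral",d@ey)
ims=[]
def lidpts(t):
    loc=np.array([(x,yy,z) for x in (-249,1) for yy in (-142,142) for z in (0,12)],float)
    X=loc[:,0]*np.cos(t)+loc[:,2]*np.sin(t); Z=-loc[:,0]*np.sin(t)+loc[:,2]*np.cos(t)
    return H+np.outer(X,ex)+np.outer(loc[:,1],ey)+np.c_[0*Z,0*Z,Z]
for c in ["scene","side"]:
    C=get_calibration(c); g=grab_frame(c)
    for b in trace(c,"lid")[:1]:
        m=b["mask"]; best=[]
        for a in np.arange(35,56,.5):
            h=np.zeros((420,560),np.uint8); hp=cv2.convexHull(projN(lidpts(np.radians(a)),C).astype(np.float32)).round().astype(np.int32); cv2.fillConvexPoly(h,hp,1)
            h=h>0; best.append(((h&m).sum()/(h|m).sum(),a))
        print(c,b["conf"],m.sum(),sorted(best)[-3:])
    hp=cv2.convexHull(projN(lidpts(np.radians(45)),C).astype(np.float32)).round().astype(np.int32)
    o=cv2.resize(g[90:330,170:450],(400,343)); cv2.polylines(g,[hp],True,(0,255,0),1)
    ims.append(np.vstack([o[:300],cv2.resize(g[90:330,170:450],(400,343))[:300]]))
cv2.imwrite("pics/f1.png",np.hstack(ims))
E
```

```text
18.15 [669.14 -28.75 287.43] [-3.14  0.    1.35] 0.12197664349813138 [-15.82   2.61  18.23] [0.38 2.88 0.01]
hinge [775.79 -51.87 120.  ]
angle from bar 44.899649857686946 radius 216.02107038659793 want 212; lateral -0.12534739980173085
scene 0.77 11147 [(np.float64(0.9520206362854686), np.float64(38.0)), (np.float64(0.9526759593873688), np.float64(38.5)), (np.float64(0.95334650743191), np.float64(39.0))]
side 0.92 1527 [(np.float64(0.7641625615763546), np.float64(46.0)), (np.float64(0.805352798053528), np.float64(45.0)), (np.float64(0.8141975308641975), np.float64(45.5))]
```

View pics/f1.png

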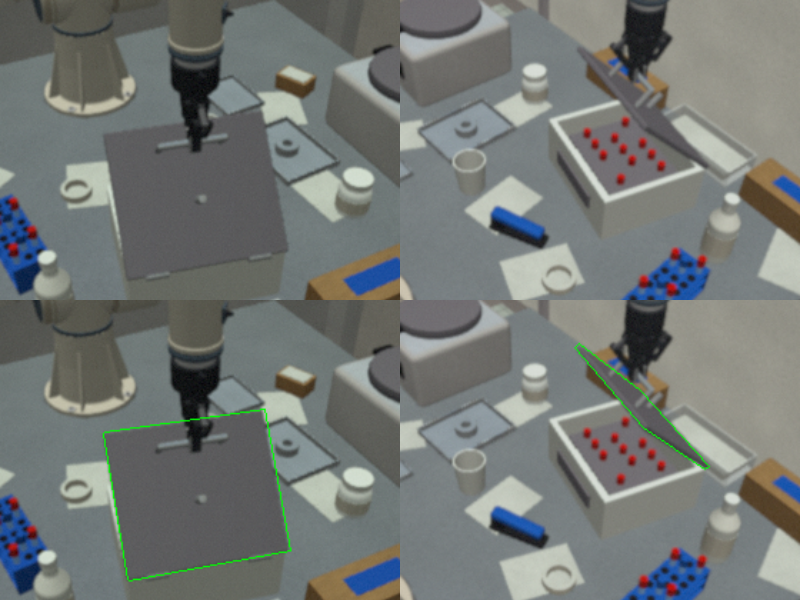

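The handle is held with the lid at about 45° by kinematics and by the side view. There is a residual radial load of about 24 N, so I take a more precise look.

```bash
python3 - <<'E'
from h import *
import pickle
np.set_printoptions(precision=2,suppress=True)
cal={};im={};mk={}
for c in ["scene","side","wrist"]:
    cal[c]=get_calibration(c); im[c]=grab_frame(c); r=trace(c,"lid"); mk[c]=r[0]["mask"] if r else None
    print(c,[(b["conf"],b["mask"].sum()) for b in r])
s=sense(); print(s["clock"],s["eef_pos"],s["contact_force"]); pickle.dump((cal,im,mk,s),open("pics/open.pkl","wb"))
W=im["wrist"]; S=im["side"][120:220,290:430]; Z=im["scene"][170:300,235:380]
top=np.hstack([cv2.resize(S,(420,300),interpolation=cv2.INTER_CUBIC),cv2.resize(Z,(335,300),interpolation=cv2.INTER_CUBIC)])
bot=cv2.resize(W,(400,300)); bot=np.hstack([bot,cv2.resize(mk["wrist"].astype(np.uint8)*255 if mk["wrist"] is not None else W[...,0],(355,300))[...,None].repeat(3,2)])
cv2.imwrite("pics/f2.png",np.vstack([top,bot]))
E
```

```text
scene [(0.74, np.int64(11354)), (0.62, np.int64(744))]
side [(0.86, np.int64(1602))]
wrist [(0.66, np.int64(77413))]
18.65 [668.96 -28.71 287.32] [-15.77   2.49  18.41]
```

View pics/f2.png

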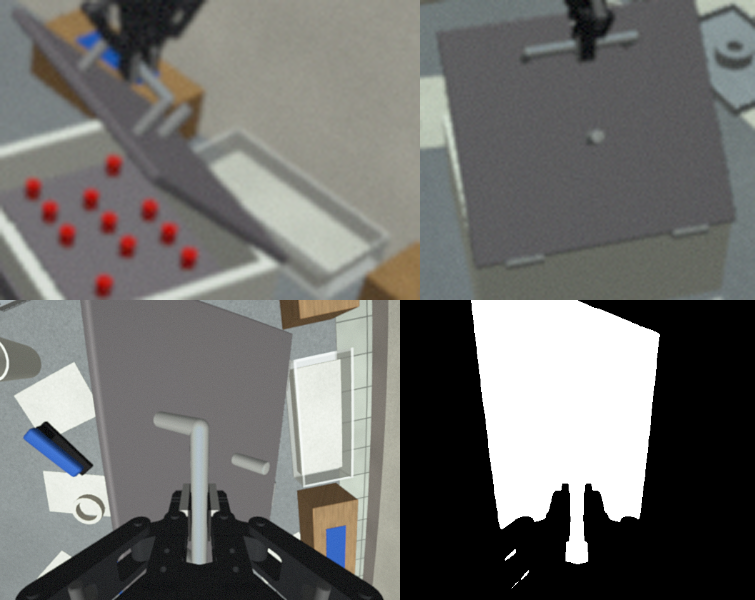

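```bash
cat > fit.py <<'E'
from h import *
import pickle
from scipy.optimize import least_squares
np.set_printoptions(precision=2,suppress=True)
cal,im,mk,s=pickle.load(open("pics/open.pkl","rb"))
# lid mask polygon corners (scene, wrist)
for c in ("scene","side","wrist"):
    k=max(cv2.findContours(mk[c].astype(np.uint8),0,1)[0],key=cv2.contourArea)
    print(c,cv2.approxPolyDP(k,5,True)[:,0].tolist())
ob=[("scene",(243.7,185.6),(-249,-142,12)),("scene",(355.3,170.9),(-249,142,12)),("scene",(371.4,265.2),(1,142,12)),("scene",(261,285.2),(1,-142,12)),
("scene",(311.6,228.9),(-110,0,52)),("scene",(280.5,193.8),(-205,-55,54)),("scene",(328.5,187.3),(-205,55,54)),
("wrist",(409,46),(1,142,12)),("wrist",(372,235),(-110,0,52)),("wrist",(280,172),(-205,55,54)),
("side",(385,206),(1,-142,6)),("side",(295,123.3),(-249,142,6))]
def W(p,L):
    t,hx,hy,y=p[:4]; L=np.array(L,float)
    X=L[0]*np.cos(t)+L[2]*np.sin(t); Z=-L[0]*np.sin(t)+L[2]*np.cos(t)
    ex=np.array([np.cos(y),np.sin(y),0]); ey=np.array([-np.sin(y),np.cos(y),0])
    return np.array([hx,hy,120])+X*ex+L[1]*ey+[0,0,Z]
def res(p,O):
    r=[(projN(W(p,L),cal[c])[0]-uv)*(1 if c!="wrist" else .4) for c,uv,L in O]
    return np.r_[np.ravel(r),(p[1]-775.8)/3,(p[2]+51.9)/3,(p[3]+.215)/.01]
for name in (("scene","side","wrist"),("scene",),("wrist",),("wrist","scene"),("side",)):
    O=[o for o in ob if o[0] in name]
    r=least_squares(res,[.785,775.8,-51.9,-.215],args=(O,),x_scale=[.01,1,1,.01],loss="soft_l1")
    print(name,"deg",np.degrees(r.x[0]),r.x[1:],"bar",W(r.x,(-205,0,54)),"TCP",s["eef_pos"])
    if len(name)!=2: print(res(r.x,O)[:-3].reshape(-1,2).tolist() if len(name)==3 else "")
E
python3 fit.py
```

```text
scene [[353, 168], [321, 172], [309, 197], [302, 195], [297, 176], [243, 184], [260, 285], [371, 264]]
side [[294, 124], [342, 181], [384, 206], [349, 163], [353, 155], [346, 158], [339, 143], [340, 154], [324, 135]]
wrist [[112, 0], [157, 317], [193, 302], [212, 310], [227, 306], [240, 271], [264, 256], [269, 310], [261, 365], [295, 366], [288, 309], [294, 256], [315, 269], [332, 307], [377, 305], [409, 48], [280, 0]]
('scene', 'side', 'wrist') deg 43.14119071469536 [777.4  -53.56  -0.22] bar [667.5  -28.81 299.58] TCP [668.96 -28.71 287.32]
[[-1.1490942404585667, -2.689899903346202], [-1.189777036379951, -4.133005305357216], [1.550774565273855, 0.18148867049012551], [-1.8385170492089742, 0.7091409731144154], [0.726861593807655, -0.10428301691021602], [2.3104420928647755, -1.1721370097889974], [-0.6734263443429427, -1.4257979657722046], [2.044966861183775, -0.9588901395819107], [1.2321445607483839, -0.9303676654551737], [-0.028852519227234554, 0.7172152613453137], [0.023968452169810917, 1.1497982725688587], [-2.5429715978081617, 0.123784867202275]]
('scene',) deg 37.33299088311021 [781.41 -52.41  -0.22] bar [654.43 -23.4  287.26] TCP [668.96 -28.71 287.32]

('wrist',) deg 44.31020491320573 [773.66 -52.47  -0.22] bar [667.34 -28.62 301.84] TCP [668.96 -28.71 287.32]

('wrist', 'scene') deg 43.015111153443264 [777.35 -53.68  -0.22] bar [667.08 -28.74 299.33] TCP [668.96 -28.71 287.32]
('side',) deg 44.443845254953715 [777.67 -52.85  -0.21] bar [671.59 -29.87 302.1 ] TCP [668.96 -28.71 287.32]
```

Wrist and side fits agree on about 44.3°, with the bar rolled some 4 mm towards the tips but still well inside the pads. The scene view looks almost square on at the lid, so it tells little about the angle. I make a small correction: +0.7°, and ease the radial load.

Call:
{"method": "servo_tool", "body": {
  "rows": [
    [0, [0, 0.3, -1.1], [0, 0, 0]],
    [0, [0, 0.3, -1.1], [0, 0, 0]],
    [0, [0, 0.4, -1.2], [0, 0, 0]],
    [0, [0, 0, 0], [0, 0, 0]],
    [0, [0, 0, 0], [0, 0, 0]],
    [0, [0, 0, 0], [0, 0, 0]]
  ]
}}

```text
clock: 19.4
eef_pos: [671.0, -29.2, 288.9]
tcp_rot: [-3.14, 0.0, 1.354]
contact_force: [-6.7, 1.1, 4.4]
opening: 0.121
```

```bash
python3 - <<'E'
from h import *
import pickle
np.set_printoptions(precision=2,suppress=True)
cal={};im={};mk={}
for c in ["scene","side","wrist"]:
    cal[c]=get_calibration(c); im[c]=grab_frame(c); r=trace(c,"lid"); mk[c]=r[0]["mask"] if r else None
s=sense(); print(s["clock"],s["eef_pos"],s["contact_force"],s["opening"],s["wrist_torque"]); pickle.dump((cal,im,mk,s),open("pics/open2.pkl","wb"))
o=pickle.load(open("pics/open.pkl","rb"))[1]
# template tracking of features between the two wrist / side pictures
for c,uv in [("wrist",(409,46)),("wrist",(372,235)),("wrist",(280,172)),("side",(295,123)),("side",(342,181)),("scene",(312,229)),("scene",(354,170))]:
    p,st,e=cv2.calcOpticalFlowPyrLK(o[c],im[c],np.float32([[uv]]),None,winSize=(31,31)); print(c,uv,p.ravel()-uv,st.ravel())
S=im["side"][90:240,270:470]; Wr=im["wrist"]
cv2.imwrite("pics/f3.png",np.vstack([cv2.resize(S,(560,420),interpolation=cv2.INTER_CUBIC)[:300],cv2.resize(Wr,(400,300))[:, :].copy() if 0 else cv2.resize(Wr,(560,300))]))
E
sed -i 's#pics/open.pkl#pics/open2.pkl#' fit.py; python3 fit.py | grep -A0 -E "^\(|^scene|^wrist|^side"
```

```text
19.7 [671.02 -29.17 288.95] [-6.4   0.61  4.87] 0.11803533954105466 [ 0.15  1.32 -0.02]
wrist (409, 46) [-2.68  0.29] [1]
wrist (372, 235) [-2.05 -0.72] [1]
wrist (280, 172) [ 0.09 -0.22] [1]
side (295, 123) [ 0.33 -0.36] [1]
side (342, 181) [ 0.17 -0.23] [1]
scene (312, 229) [0.1  0.11] [1]
scene (354, 170) [ 0.11 -0.04] [1]
scene [[353, 169], [321, 174], [308, 197], [301, 194], [298, 176], [244, 185], [260, 285], [370, 265]]
side [[295, 124], [341, 180], [384, 205], [350, 165], [346, 147], [338, 143], [338, 151], [324, 135]]
wrist [[113, 0], [157, 318], [193, 302], [212, 310], [226, 307], [240, 271], [264, 257], [270, 308], [262, 365], [293, 367], [293, 257], [316, 270], [332, 306], [346, 310], [354, 302], [376, 302], [405, 48], [279, 0]]
('scene', 'side', 'wrist') deg 43.59864143617675 [777.9  -53.83  -0.22] bar [669.38 -29.45 300.47] TCP [671.02 -29.17 288.95]
--
('scene',) deg 37.33299088311021 [781.41 -52.41  -0.22] bar [654.43 -23.4  287.26] TCP [671.02 -29.17 288.95]
--
('wrist',) deg 44.34720682388174 [775.63 -53.17  -0.22] bar [669.44 -29.23 301.91] TCP [671.02 -29.17 288.95]
--
('wrist', 'scene') deg 43.63812379923328 [777.58 -53.84  -0.22] bar [669.21 -29.38 300.55] TCP [671.02 -29.17 288.95]
('side',) deg 44.443845254953715 [777.67 -52.85  -0.21] bar [671.59 -29.87 302.1 ] TCP [671.02 -29.17 288.95]
```

```bash
sed -i 's/(409,46)/(406.3,46.3)/;s/(372,235)/(370,234.3)/;s/(295,123.3)/(295.3,122.9)/' fit.py; python3 fit.py | grep "^("; python3 - <<'E'
from h import *
g=grab_frame("side")
for t in ["ring_center","tape","stapler","cup","jar","bottle","tuberack"]: print(t,[(round(b["conf"],2),w("side",b["centre"]).round()) for b in boxes_of("side",t)][:2])
s=sense();print(s["clock"],s["eef_pos"],s["qvel"])
E
```

```text
('scene', 'side', 'wrist') deg 43.78484222961846 [777.33 -53.66  -0.22] bar [669.38 -29.43 300.84] TCP [671.02 -29.17 288.95]
('scene',) deg 37.33299088311021 [781.41 -52.41  -0.22] bar [654.43 -23.4  287.26] TCP [671.02 -29.17 288.95]
('wrist',) deg 44.87001481751391 [773.89 -52.61  -0.22] bar [669.32 -29.1  302.9 ] TCP [671.02 -29.17 288.95]
('wrist', 'scene') deg 43.757869528682114 [777.06 -53.7   -0.22] bar [669.06 -29.34 300.78] TCP [671.02 -29.17 288.95]
('side',) deg 44.81434560543218 [777.65 -52.84  -0.21] bar [672.72 -30.1  302.79] TCP [671.02 -29.17 288.95]
ring_center [(0.65, array([455., 323.,  27.]))]
tape [(0.8, array([ 375., -174.,   16.])), (0.18, array([674., 330.,  63.]))]
stapler [(0.92, array([376., -21.,  33.]))]
cup [(0.65, array([369., 149.,  56.]))]
jar [(0.74, array([673., 325.,  63.])), (0.56, array([372., 151.,  56.]))]
bottle [(0.68, array([ 667., -310.,   99.])), (0.63, array([ 478., -341.,   68.]))]
tuberack [(0.9, array([ 477., -337.,   67.])), (0.59, array([ 372., -172.,   16.]))]
20.1 [671.00466927 -29.13186813 288.94403633] [ 0.00133483 -0.0015098  -0.0004132  -0.00077021  0.00207421  0.00216719]
```

View pics/f3.png

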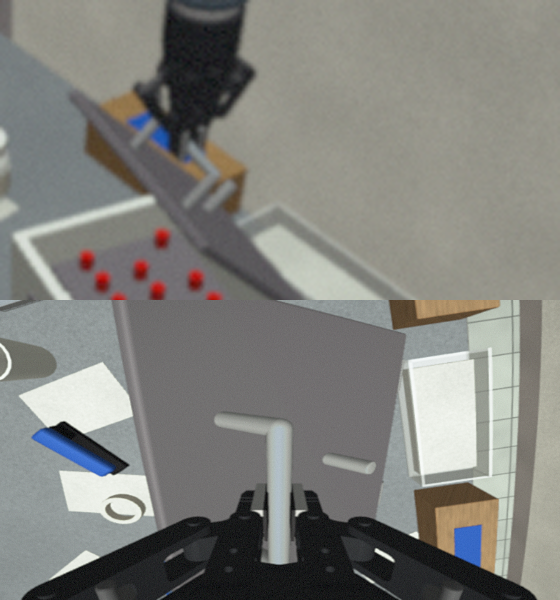

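The bar is between the pads at wrist (280,530 in the stacked crop), the lid is half open, and nothing else has moved. Handing in.

```bash
python3 -c "
from rig import *
print(sign_off()); s=sense(); print(s['clock'],s['eef_pos'],s['contact_force'])"
```

```text
the job is handed in; nothing more can be done
None
the job is handed in; nothing more can be done
```

I lifted the ring straight up off the post with the lid shut and set it down flat in the 200 x 150 mm tray. It touched down at about 23 N before I let go. I then gripped the bow handle, raised the lid along its arc and handed in at about 20 s, still holding it steady.

**Lid angle:** the last checks gave 44.9° from the wrist camera, 44.8° from the side camera and about 44.9° from the gripper position. The scene camera disagreed at 37°. It looks almost square on at the lid and fixes the angle poorly, so I set it aside. The fit using all three cameras gave 43.8° because it includes the scene view.

**Grip:** while lifting, the bar rolled about 4 mm towards the fingertips but stayed inside the pads. I eased the side load this caused from about 24 N to 8 N.

**Everything else:** the ring measured at (455, 323) in the tray. The tape, stapler, cup, jar, bottle and rack were all found within about 7 mm of where they started, roughly the detector's accuracy. The hand-in gave no verdict.

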